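Clear the vacuum plate and set its valve two turns open

TASK

Get the vacuum plate ready for the next board: take the scraper block, push the four loose offcuts off the plate with it (not with the fingers) into the catch tray along the plate's edge, and stand the scraper back on the bench clear of the plate. Then turn the valve's handwheel by its handle clockwise until it is shut against its stop, and open it again by exactly two full turns. Finish with the handle still held in the gripper, gripped and still, while the vacuum builds up; leave everything else where it is.

Things in the scene. Friction and masses are not known exactly. Their poses are not given: they have to be found in the camera images.
- plate: Vacuum hold-down plate, an aluminium slab with small suction holes, fixed to the bench: 200 mm along its x, 130 mm along its y, flat top 45 mm above the bench, nothing standing above its top. Origin on the bench under the slab's centre, z up. Its yaw varies by up to 15 degrees either way, so its +x edge is the one away from the robot. It may be on the left or on the right of the bench.
- tray_floor (a point): Centre of the floor of the open catch tray along the plate's +x edge (139 mm from the plate's centre along its x, 5 mm above the bench). Sheet steel, fixed to the plate; inside it is 77 mm along the plate's x (from the plate's edge at x = 100 mm to its outer wall at 177 mm) and 150 mm along y; its walls stand 35 mm above the bench, lower than the plate's top; there is no wall between plate and tray.
- scraper: Scraper block standing on the bench (the surface at z = 0) on its rubber lip between plate and valve: 30 mm thick (its x), 120 mm long (its y), 50 mm high; beech grip from 12 to 50 mm above its underside, rubber lip 26 mm thick below, as long as the block. Origin at the centre of its underside, z up. About 0.11 to 0.22 kg.
- wheel (a joint): Turn of the valve's handwheel, rad: 0 = closed, hard against its stop; grows as the valve opens, anticlockwise seen from above (6.283 per turn, up to about 3.1 turns); it starts 0.6 to 1.2 turns open. Turns with an even drag of about 4 to 5 N at the handle and stays where it is left; the wheel does not rise or sink.
- valve: Brass vacuum valve on a short pipe bridge fixed to the bench, on the other side of the bench from the plate; a vacuum gauge (40 mm dial, up to 105 mm above the bench) stands at its -y end. Origin on the bench under the wheel's axis; x and y level, z up. The pipe runs 70 mm to either side along y.
- wheel_axis (a point): Point on the vertical axis of the handwheel, in the plane of its rim, 140 mm above the bench. The wheel is dark cast metal, 124 mm over the rim (rim bar 12 mm thick), four spokes, hub up to 155 mm above the bench.
- handle_mid (a point): Middle of the wheel's upright revolving handle, black, 22 mm in diameter, reaching from 148 to 194 mm above the bench (this point: 173 mm). Its axis is 52 mm from the wheel's axis; it turns freely on its pin, so a gripper holding it can go round without turning itself. With the joint at 0 the handle lies on the valve's +x side.
- handle: The revolving handle itself; its origin is the centre of its lower end, z up; it turns freely on its pin, so its x and y directions mean nothing.
- offcut0: Offcut of metal-core circuit board, blue on top: 38 mm along its x, 22 mm along its y, 4 mm thick, 10 g; one of four lying loose on the plate, within 60 mm of the plate's centre line along x (all of the offcut) and with its centre between 41 mm on the -x side and 36 mm on the +x side of the plate's centre. Origin at the centre of its underside.
- offcut1: Offcut of metal-core circuit board, blue on top: 34 mm along its x, 20 mm along its y, 4 mm thick, 10 g; one of four lying loose on the plate, within 60 mm of the plate's centre line along x (all of the offcut) and with its centre between 41 mm on the -x side and 36 mm on the +x side of the plate's centre. Origin at the centre of its underside.
- offcut2: Offcut of metal-core circuit board, blue on top: 30 mm along its x, 26 mm along its y, 4 mm thick, 10 g; one of four lying loose on the plate, within 60 mm of the plate's centre line along x (all of the offcut) and with its centre between 41 mm on the -x side and 36 mm on the +x side of the plate's centre. Origin at the centre of its underside.
- offcut3: Offcut of metal-core circuit board, blue on top: 36 mm along its x, 18 mm along its y, 4 mm thick, 10 g; one of four lying loose on the plate, within 60 mm of the plate's centre line along x (all of the offcut) and with its centre between 41 mm on the -x side and 36 mm on the +x side of the plate's centre. Origin at the centre of its underside.
- board: Loose blue circuit board with parts on it, 90 x 60 mm, 14 mm high, lying on the bench; leave alone. Origin at the centre of its underside.
- spool: Grey solder spool, 54 mm across, 40 mm high, standing on its flange; leave alone. Origin at the centre of its underside.
- flux: Small white bottle with black cap, 38 mm across, 85 mm high; leave alone. Origin at the centre of its underside.
- driver: Screwdriver with black handle, 190 mm long, lying down; leave alone. Origin at the centre of its underside.
- cutters: Side cutters with amber handles, about 110 mm long, 16 mm high, lying flat; leave alone. Origin at the centre of its underside.
- partsbin: Grey open parts bin with three compartments, 100 x 150 mm, 40 mm high; leave alone. Origin at the centre of its underside.
- solvent: Clear bottle with white cap and paper label, 60 mm across, 150 mm high; leave alone. Origin at the centre of its underside.
Not all that is in view belongs to the job. Of the things like the scraper, leave any that is green; of the rest the larger one is meant. What is shaped like the offcut0 but yellow is not meant.

How it is judged (in metres and radians):
On the way, in this order (a step that is already met when the one before it is completed fails the run):
1. all four offcuts are in the catch tray, the scraper being held in the gripper (x of offcut0 in the frame of plate between 0.098 and 0.18 m and y of offcut0 in the frame of plate between -0.08 and 0.08 m and z of each of offcut0, offcut1, offcut2, offcut3 in the frame of plate below 0.036 m and x of offcut1 in the frame of plate between 0.098 and 0.18 m and y of offcut1 in the frame of plate between -0.08 and 0.08 m and x of offcut2 in the frame of plate between 0.098 and 0.18 m and y of offcut2 in the frame of plate between -0.08 and 0.08 m and x of offcut3 in the frame of plate between 0.098 and 0.18 m and y of offcut3 in the frame of plate between -0.08 and 0.08 m and contact force between the fingers and scraper above 1 N), for 0.1 s.
2. the valve is closed against its stop, the handle in the gripper (value of joint wheel below 0.08 rad and contact force between the fingers and handle above 0.5 N), for 0.1 s.
At the end, for the whole second after the job is handed in: After being shut (below 0.08 rad) the wheel stands still two turns open (12.57 +-0.2 rad), its handle gripped (2 N or more, grasp point within 16 mm of its axis); the four offcuts lie in the catch tray; the scraper stands upright on the bench, touching neither plate nor tray (value of joint wheel between 12.3664 and 12.7664 rad and velocity of joint wheel between -0.05 and 0.05 rad/s and contact force between the fingers and handle above 2 N and horizontal distance between the grasp point and handle_mid below 0.016 m and distance between the grasp point and handle_mid below 0.035 m and x of offcut0 in the frame of plate between 0.098 and 0.18 m and y of offcut0 in the frame of plate between -0.08 and 0.08 m and z of each of offcut0, offcut1, offcut2, offcut3 in the frame of plate below 0.036 m and x of offcut1 in the frame of plate between 0.098 and 0.18 m and y of offcut1 in the frame of plate between -0.08 and 0.08 m and x of offcut2 in the frame of plate between 0.098 and 0.18 m and y of offcut2 in the frame of plate between -0.08 and 0.08 m and x of offcut3 in the frame of plate between 0.098 and 0.18 m and y of offcut3 in the frame of plate between -0.08 and 0.08 m and height (world z) of scraper below 0.004 m and contact force between scraper and plate below 0.05 N and angle between scraper's own z axis and vertical below 0.15 rad and linear speed of scraper below 0.02 m/s); the arm keeps its last pose, push and grip.
It fails at once if an offcut is touched with the fingers (contact force between the fingers and offcut0 above 0.5 N or contact force between the fingers and offcut1 above 0.5 N or contact force between the fingers and offcut2 above 0.5 N or contact force between the fingers and offcut3 above 0.5 N).
It fails at once if a bystander is moved by more than 25 mm (distance of any of board, spool, flux, driver, cutters, partsbin, solvent from where it was at the start of the episode above 0.025 m).
It also fails if it takes over 72 s, if anything falls off the work surface, if the arm or the gripper's body presses on something with over 40 N, if the wrist force passes 120 N, or if a joint passes its speed limit or range.

ROBOT

A 6-joint arm with a two-finger parallel gripper is mounted at the origin on the work surface. World frame = base frame: x ahead of the robot, y to its left, z up, the work surface at z = 0. Lengths are in mm, angles in rad, forces in N, time in s.
With the tool pointing down it reaches from about 275 to 825 mm from the base axis. Payload 5.2 kg.
Tool frame: the origin (TCP) lies where the fingers leave the gripper's body, on its centre line; the fingertips stand 84 mm ahead of it and the grasp point (between the pads) lies 65 mm ahead of it; z points along the fingers, y is the line along which they close (so a half turn about z gives the same grasp; the last joint's range is limited). The gripper opens to 93 mm and grips with 3 to 60 N. Pads are 15 mm wide; open, the fingers measure 128 mm over their backs; the gripper's body (75 mm by 188 mm) begins 65 mm behind the grasp point.
Start: joints at [-1.367, 0.259, 1.535, -0, 1.348, -0.203], TCP at [217.641, -505.112, 302.753] pointing down, gripper open.
Joint ranges: [-3.14, 3.14], [-0.91, 2.08], [0.19, 2.58], [-1.22, 4.36], [0.22, 2.71], [-3.12, 3.12]. Speed limits (rad/s): [2.57, 2.57, 3.14, 3.14, 3.14, 3.14].

INTERFACE

Orientations are given as [roll, pitch, yaw] about the fixed x, y, z axes, in that order (R = Rz(yaw) Ry(pitch) Rx(roll)).
In Python, from station import * gives the robot as it stands. The module is installed in compiled form; this text tells all that it offers.
- The arm moves only by the tool send_rows, never from a script. Its argument "steps" is a list of rows, each a list of 7 numbers: the closure, from -1 (fully open) to 1 (shut), then the shift along the world's x, y, z normalised to -1 to 1, where 1 is 0.03 m, then the turn, a rotation vector about the world's x, y, z normalised to -1 to 1, where 1 is 8 degrees. In form: [[fingers, x, y, z, rx, ry, rz], ...]. A call has 1 to 20 rows; each row shifts and turns the commanded pose from where the row before left it; what a row does not reach is not made up. A row lasts 1/10 s, in which the tool goes at most 50 mm and 8.59 degrees, less where a joint would pass 70% of its speed; a pose out of reach is approached as far as the arm can. A call with a number of a shift or a turn outside -1 to 1 is refused whole. A call with a gripper value outside its range is refused whole. The fingers move at their own pace and stop on an object; "newtons" is the grip in N (left out, the last holds). Time passes only in rows, so rows that do not move let the fingers close. It gives the time, the measured TCP pose, the force, the opening and the grip force at its end, in the units of the state.
- get_state(): the state, without advancing time (a new reading comes with each control period).
- read_camera(name): name is "side" or "top" or "wrist"; returns a dict with "image" (420x560x3 uint8, blue, green, red), "depth" (420x560 float32, mm along the optical axis (not along the pixel's ray), 0 where there is no reading), "fx", "fy", "cx", "cy" (pixels), "camera_from_world" (4x4, takes a point from world to camera coordinates). Camera axes: x right, y up, looking along -z (the intrinsics and any distortion apply to the point x, -y, -z); pixel columns grow to the right and rows downward; lengths in mm; the calibration is good to about 2 mm. A picture is of the moment at which its call begins.
- finish_job(): hands the job in; it is judged then, once.
The state is a dict: "clock": time; "qpos": joint angles; "dq": joint speeds; "joint_efforts": joint torques, N m; "tcp_pos": TCP position; "eef_rot": TCP orientation; "force": force on the tool from outside, world axes, zero at the start; "wrist_torque": the same for the moment, N m; "width": finger opening in mm; "finger_force": force on a finger pad.
Only numpy, scipy, OpenCV 4.12 (cv2) and the standard library are available. Lean on these libraries where they do the work, as an engineer would, in place of code of your own. Each camera call takes 0.05 s, during which the arm holds its last target. There are 200 camera calls.

## Working session

There is one attempt and no reset: what is moved stays moved. The work goes in short steps, Python scripts to look and compute and a tool call to move; the robot and the scene stay as the last step left them, time stands still between calls to the robot, and variables do not carry over. Pictures are saved under pics/ and viewed, at most 10 in all, crops included, and the job is handed in when it is done.

Besides the shell and the picture viewer there is one more tool, called after ">>>" as name(argument=value, ...) on one line, values as JSON. send_rows: Moves the arm, as the interface text tells. Scaled input: -1 to 1 covers 0.03 m each way for a shift and 8 degrees each way for a turn. Its arguments: {"type":"object","properties":{"steps":{"type":"array"},"newtons":{"type":"number"}},"required":["steps"]}

```bash
mkdir -p pics
cat > h.py <<'E'
from station import *
import numpy as np, cv2
def cam(n):
    c=read_camera(n); return c
def pts(c):
    # world points for each pixel from depth
    d=c["depth"]; h,w=d.shape
    u,v=np.meshgrid(np.arange(w),np.arange(h))
    P=np.stack([(u-c["cx"])/c["fx"]*d,-(v-c["cy"])/c["fy"]*d,-d,np.ones_like(d)],-1)
    return (P@np.linalg.inv(c["camera_from_world"]).T)[...,:3]
E
python3 - <<'E'
from h import *
for n in("top","side"):
    c=cam(n); cv2.imwrite(f"pics/{n}0.png",c["image"]); np.savez(f"{n}0.npz",**c)
    print(n,c["fx"],c["cx"],c["cy"],np.linalg.inv(c["camera_from_world"])[:3,3],(c["depth"]>0).mean())
print(get_state())
E
```

```text
top 408.97827066064036 275.1888524469238 208.24282774084423 [ 325.05053996  -16.60469836 1174.91998828] 0.9957738095238096
side 472.8580857034797 281.6758852694074 205.00222211643106 [ -88.22989686  685.96915011 1004.92451806] 0.9960884353741497
{'clock': 0.1, 'qpos': array([-1.36678071e+00,  2.59294722e-01,  1.53595682e+00, -2.30607817e-05,
        1.34799593e+00, -2.02807541e-01]), 'dq': array([ 5.04743436e-05, -2.65917766e-03, -2.05172148e-03, -1.93821102e-03,
        4.95429983e-04, -2.82117507e-04]), 'joint_efforts': array([ 3.01667947e-03, -4.38209760e+01, -2.84644389e+01,  7.23188091e-02,
        3.62983905e-02, -7.68409200e-05]), 'tcp_pos': array([ 217.57123954, -504.7567033 ,  301.99423191]), 'eef_rot': array([-3.13996722e+00, -3.11291917e-04,  4.06828016e-01]), 'force': array([-0.49117754, -0.29425251, -0.6256669 ]), 'wrist_torque': array([-0.02238805,  0.05096423,  0.0234515 ]), 'finger_force': 0.0, 'width': 92.96486833418541}
```

View pics/top0.png

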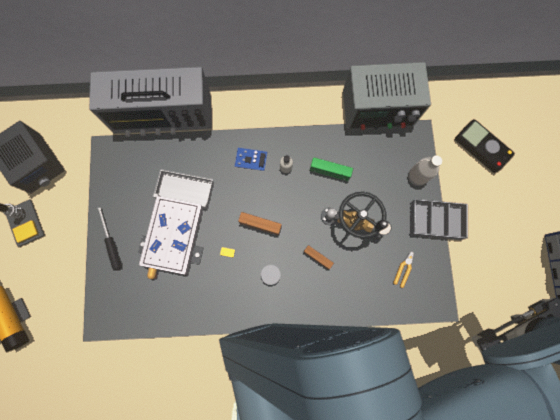

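View pics/side0.png

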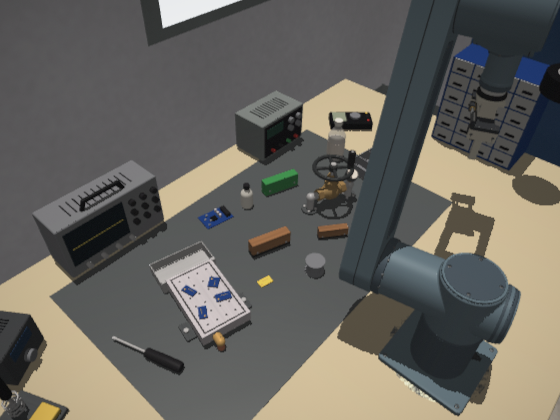

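The top view shows the plate at about (172,235) with its tray at (185,190), and four blue offcuts on it at (163,220), (184,227), (156,246) and (179,245). The wheel is at (361,215). Three things look like the scraper: brown and large at (260,223), brown and small at (319,257), and green at (331,168). The large brown one at (260,223) fits, because green is excluded and the larger of the other two is meant. I'll measure it and confirm in a crop.

Run:
```python
from h import *
c=dict(np.load("top0.npz")); P=pts(c); im=c["image"]; hsv=cv2.cvtColor(im,cv2.COLOR_BGR2HSV)
def rect(m,name):
    n,l,s,_=cv2.connectedComponentsWithStats(m.astype(np.uint8))
    for i in range(1,n):
        if s[i,4]<25: continue
        q=P[l==i]; r=cv2.minAreaRect(q[:,:2].astype(np.float32))
        print(name,s[i,:5],"c",np.round(r[0],1),"sz",np.round(r[1],1),"ang",round(r[2],1),"z",np.round(np.percentile(q[:,2],[5,50,95]),1))
H,S,V=[hsv[...,k].astype(int) for k in range(3)]
Z=P[...,2]
rect((H<18)&(S>120)&(Z>42)&(Z<62),"brown")
x0=P[...,0];y0=P[...,1]
reg=(np.arange(560)[None]<225)&(np.arange(560)[None]>130)&(np.arange(420)[:,None]>165)
rect(reg&(Z>41)&(Z<60),"plate")
rect(reg&(H>95)&(H<130)&(S>110)&(Z>42)&(Z<60),"blue")
m=(Z>125)&(Z<150)&(np.arange(560)[None]>320)&(np.arange(560)[None]<395)&(np.arange(420)[:,None]>180)&(np.arange(420)[:,None]<250)
rect(m,"wheel")
rect((Z>165)&(Z<205)&(np.arange(560)[None]>320)&(np.arange(560)[None]<410)&(np.arange(420)[:,None]>170)&(np.arange(420)[:,None]<260),"handle")
a=cv2.resize(im[150:290,130:410],None,fx=2.8,fy=2.8,interpolation=cv2.INTER_CUBIC); cv2.imwrite("pics/crop1.png",a)
```

```text
brown [239 213  42  21 419] c [516.4  17.8] sz [117.9  29.1] ang 69.9 z [46.  49.4 52.8]
plate [ 139  194   63   81 3232] c [500.8 269.9] sz [138.6 204.8] ang 76.1 z [41.9 45.2 49.7]
blue [160 214   5  12  29] c [539.1 290.2] sz [11.8 31.2] ang 83.5 z [45.4 49.5 51.5]
blue [178 224  12   9  52] c [514.  230.3] sz [23.1 23.5] ang 42.4 z [45.7 48.3 52.2]
blue [150 240  11  10  40] c [467.4 308.4] sz [16.5 27.7] ang 57.0 z [46.2 49.4 52.5]
blue [174 241  12  10  57] c [465.  244.5] sz [32.8 18.2] ang 65.6 z [45.5 47.9 51.5]
wheel [339 192  48  47 834] c [ 508.5 -248.6] sz [118.5 122. ] ang 58.8 z [139.7 143.9 147.9]
handle [377 220  12  10  85] c [ 473.3 -287.6] sz [19.5 19.7] ang 43.2 z [171.7 192.  195.7]
```

View pics/crop1.png

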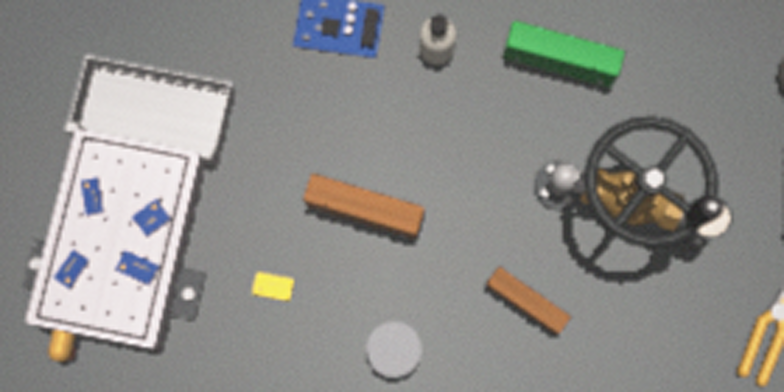

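The crop confirms it. The large brown block measures 118x29 mm with its top at about 50 mm, centred at (516,18); the small brown one and the green one stay put. In the plate frame the offcuts lie at |y| ≤ 36 mm, so a single centred sweep covers them all. I'm moving above the scraper.

>>> send_rows(steps=[[-1, 0.553, 0.968, 0, 0, 0, 0.324], [-1, 0.553, 0.968, 0, 0, 0, 0.324], [-1, 0.553, 0.968, 0, 0, 0, 0.324], [-1, 0.553, 0.968, 0, 0, 0, 0.324], [-1, 0.553, 0.968, 0, 0, 0, 0.324], [-1, 0.553, 0.968, 0, 0, 0, 0.324], [-1, 0.553, 0.968, 0, 0, 0, 0.324], [-1, 0.553, 0.968, 0, 0, 0, 0.324], [-1, 0.553, 0.968, 0, 0, 0, 0.324], [-1, 0.553, 0.968, 0, 0, 0, 0.324], [-1, 0.553, 0.968, 0, 0, 0, 0.324], [-1, 0.553, 0.968, 0, 0, 0, 0.324], [-1, 0.553, 0.968, 0, 0, 0, 0.324], [-1, 0.553, 0.968, 0, 0, 0, 0.324], [-1, 0.553, 0.968, 0, 0, 0, 0.324], [-1, 0.553, 0.968, 0, 0, 0, 0.324], [-1, 0.553, 0.968, 0, 0, 0, 0.324], [-1, 0.553, 0.968, 0, 0, 0, 0.324]], newtons=30)

```text
clock: 1.9
tcp_pos: [516.6, 19.0, 302.4]
eef_rot: [-3.141, 0.0, 1.223]
force: [-0.4, -0.7, 0.9]
width: 93.1
finger_force: 0.0
```

Run:
```python
from h import *
c=cam("wrist"); s=get_state(); P=pts(c); print(s["clock"],s["tcp_pos"],np.degrees(s["eef_rot"]))
cv2.imwrite("pics/w1.png",c["image"])
hsv=cv2.cvtColor(c["image"],cv2.COLOR_BGR2HSV); H,S,V=[hsv[...,k].astype(int) for k in range(3)]
Z=P[...,2]
m=((H<18)&(S>110)&(Z>44)&(Z<56)).astype(np.uint8)
n,l,st,_=cv2.connectedComponentsWithStats(m)
for i in range(1,n):
    if st[i,4]>300:
        q=P[l==i]; print(st[i],cv2.minAreaRect(q[:,:2].astype(np.float32)),np.median(q[:,2]))
```

```text
1.95 [518.34075379  22.52102826 302.37948243] [179.99703894  -0.20198192  70.29193186]
[ 266  136   28  107 2577] ((519.2535400390625, 18.670135498046875), (117.56539916992188, 28.75702476501465), 69.4749755859375) 50.670925528724126
```

View pics/w1.png

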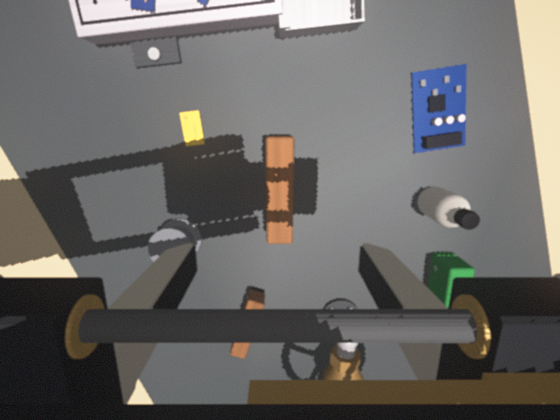

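The wrist view shows the scraper at about (280,190), centred between the fingers. Its pose, (519,18.7) at yaw 69.5°, agrees with the top view, so I'm descending and gripping.

>>> send_rows(steps=[[-1, 0.07, 0.03, -0.813, 0, 0, 0], [-1, 0, 0, -0.813, 0, 0, 0], [-1, 0, 0, -0.813, 0, 0, 0], [-1, 0, 0, -0.813, 0, 0, 0], [-1, 0, 0, -0.813, 0, 0, 0], [-1, 0, 0, -0.813, 0, 0, 0], [-1, 0, 0, -0.813, 0, 0, 0], [-1, 0, 0, -0.813, 0, 0, 0], [-1, 0, 0, 0, 0, 0, 0], [-1, 0, 0, 0, 0, 0, 0], [1, 0, 0, 0, 0, 0, 0], [1, 0, 0, 0, 0, 0, 0], [1, 0, 0, 0, 0, 0, 0], [1, 0, 0, 0, 0, 0, 0], [1, 0, 0, 0, 0, 0, 0], [1, 0, 0, 0, 0, 0, 0], [1, 0, 0, 0, 0, 0, 0]], newtons=35)

```text
clock: 3.65
tcp_pos: [518.3, 18.5, 107.7]
eef_rot: [-3.142, 0.0, 1.221]
force: [-0.1, 0.7, -0.6]
width: 41.5
finger_force: 0.0
```

>>> send_rows(steps=[[1, 0, 0, 0, 0, 0, 0], [1, 0, 0, 0, 0, 0, 0], [1, 0, 0, 0, 0, 0, 0], [1, 0, 0, 0, 0, 0, 0], [1, 0, 0, 0, 0, 0, 0], [1, 0, 0, 0.4, 0, 0, 0], [1, 0, 0, 0.8, 0, 0, 0], [1, 0, 0, 0.8, 0, 0, 0], [1, 0, 0, 0.8, 0, 0, 0], [1, 0, 0, 0.8, 0, 0, 0], [1, 0, 0, 0.4, 0, 0, 0], [1, 0, 0, 0, 0, 0, 0]])

```text
clock: 4.85
tcp_pos: [519.2, 18.4, 229.6]
eef_rot: [3.138, -0.001, 1.221]
force: [-0.6, 0.5, -3.0]
width: 29.7
finger_force: 35.0
```

Run:
```python
from h import *
c=cam("wrist"); s=get_state(); P=pts(c); print(s)
cv2.imwrite("pics/w2.png",c["image"])
hsv=cv2.cvtColor(c["image"],cv2.COLOR_BGR2HSV); H,S,V=[hsv[...,k].astype(int) for k in range(3)]
Z=P[...,2]
t=s["tcp_pos"]
m=((H<18)&(S>90)&(abs(Z-(t[2]-57))<12)&(np.hypot(P[...,0]-t[0],P[...,1]-t[1])<90)).astype(np.uint8)
q=P[m>0]; print(len(q)); 
if len(q)>10: print(cv2.minAreaRect(q[:,:2].astype(np.float32)),np.median(q[:,2]))
c=cam("top");P=pts(c);Z=P[...,2]
I=np.arange(560)[None];J=np.arange(420)[:,None]
for lo,hi in((43.5,60),):
  m=((Z>lo)&(Z<hi)&(I>125)&(I<225)&(J>165)).astype(np.uint8)
  m=cv2.morphologyEx(m,cv2.MORPH_OPEN,np.ones((5,5)))
  n,l,st,_=cv2.connectedComponentsWithStats(m)
  i=1+np.argmax(st[1:,4]); q=P[l==i]; print(st[i],cv2.minAreaRect(q[:,:2].astype(np.float32)),np.median(q[:,2]))
```

```text
{'clock': 4.9, 'qpos': array([-1.79556170e-01,  2.66427124e-01,  1.71815858e+00, -1.53415984e-05,
        1.15568342e+00,  1.70137780e-01]), 'dq': array([ 0.00123775,  0.02559949,  0.03511467, -0.00024911, -0.00825733,
        0.00015321]), 'joint_efforts': array([ 4.87473817e-02, -4.39666128e+01, -2.76013505e+01,  7.94116384e-02,
        7.45924423e-02,  7.69064063e-04]), 'tcp_pos': array([518.46394964,  18.49946706, 228.12243592]), 'eef_rot': array([ 3.14028586e+00, -2.10253540e-04,  1.22110869e+00]), 'force': array([-0.17621004, -0.43824801, -2.54214674]), 'wrist_torque': array([-0.04390855, -0.02405386,  0.02301857]), 'finger_force': 34.998770356178284, 'width': 29.817560429008633}
11261
((519.7734375, 17.904254913330078), (119.49698638916016, 30.143085479736328), 69.73748016357422) 172.68322224667335
[148 239  13  15 137] ((466.6865234375, 313.3057861328125), (29.616159439086914, 41.781681060791016), 51.86286926269531) 47.486425969435004
```

View pics/w2.png

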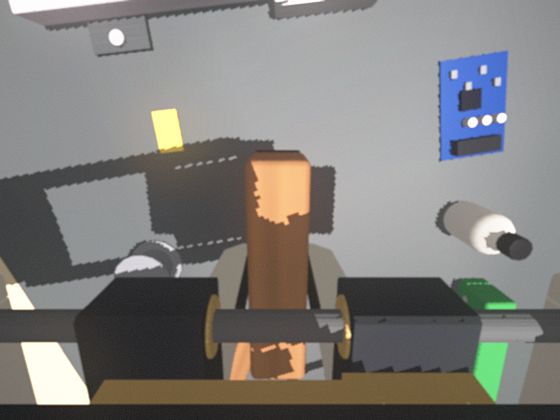

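The scraper is held upright with its top at about 172 mm and its size reading correctly (wrist view, block at (278,260)). I'm moving over the plate's near end.

>>> send_rows(steps=[[1, -0.325, 0.903, 0, 0, 0, 0.08], [1, -0.325, 0.903, 0, 0, 0, 0.08], [1, -0.325, 0.903, 0, 0, 0, 0.08], [1, -0.325, 0.903, 0, 0, 0, 0.08], [1, -0.325, 0.903, 0, 0, 0, 0.08], [1, -0.325, 0.903, 0, 0, 0, 0.08], [1, -0.325, 0.903, 0, 0, 0, 0.08], [1, -0.325, 0.903, 0, 0, 0, 0.08], [1, -0.325, 0.903, 0, 0, 0, 0.08], [1, -0.325, 0.903, 0, 0, 0, 0.08], [1, 0, 0, 0, 0, 0, 0], [1, 0, 0, 0, 0, 0, 0]])

```text
clock: 6.15
tcp_pos: [420.0, 289.4, 226.2]
eef_rot: [-3.139, 0.002, 1.335]
force: [0.2, -0.2, -1.8]
width: 29.5
finger_force: 35.0
```

Run:
```python
from h import *
print(get_state()["tcp_pos"],get_state()["eef_rot"],get_state()["force"])
c=dict(np.load("top0.npz")); 
M=np.linalg.inv(c["camera_from_world"])
def ray(u,v,z):
    d=M[:3,:3]@np.array([(u-c["cx"])/c["fx"],-(v-c["cy"])/c["fy"],-1]); o=M[:3,3]
    return o+d*(z-o[2])/d[2]
# white plate mask in the first top picture
im=c["image"]; P=pts(c)
x=(im.min(2)>150)|(P[...,2]>40)&(P[...,2]<60)
I=np.arange(560)[None];J=np.arange(420)[:,None]
x&=(I>130)&(I<225)&(J>165)&(J<285)&(P[...,2]>38)
x=cv2.morphologyEx(x.astype(np.uint8),cv2.MORPH_OPEN,np.ones((7,7)))
n,l,st,_=cv2.connectedComponentsWithStats(x); i=1+np.argmax(st[1:,4])
cn=cv2.findContours((l==i).astype(np.uint8),0,2)[0][0][:,0]
W=np.array([ray(u,v,45)[:2] for u,v in cn],np.float32); print("plate",cv2.minAreaRect(W))
cor=[(80,130),(200,155),(155,347),(28,323)]
w=np.array([ray(130+a/2.8,150+b/2.8,45)[:2] for a,b in cor]); print(w.round(1),w.mean(0))
c2=cam("side"); cv2.imwrite("pics/s2.png",cv2.resize(c2["image"][210:380,100:340],None,fx=3,fy=3))
```

```text
[419.98456623 289.43338937 226.18710461] [-3.13949735e+00  2.04126839e-03  1.33454287e+00] [ 0.2195542  -0.17661794 -1.8316269 ]
plate ((497.1436767578125, 266.22052001953125), (130.9812469482422, 199.06634521484375), 75.92871856689453)
[[607.  300.7]
 [574.7 179.7]
 [385.5 226.6]
 [415.3 350.6]] [495.6232238  264.41276361]
```

View pics/s2.png

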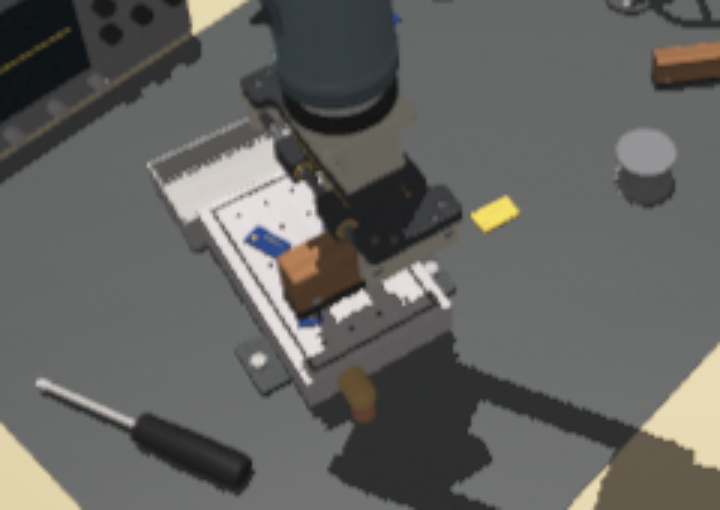

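The plate's top fits at 131x199 mm, centre (497.1,266.2), yaw −14.1°, against the 130x200 given. The side view shows the block over the near end at (320,270). I'm lowering it.

>>> send_rows(steps=[[1, -0.113, -0.1, -0.6, 0, 0, 0], [1, 0, 0, -0.7, 0, 0, 0], [1, 0, 0, -0.6, 0, 0, 0], [1, 0, 0, -0.33, 0, 0, 0], [1, 0, 0, 0, 0, 0, 0], [1, 0, 0, -0.05, 0, 0, 0], [1, 0, 0, 0, 0, 0, 0]])

```text
clock: 6.9
tcp_pos: [418.1, 286.4, 159.9]
eef_rot: [3.14, -0.001, 1.332]
force: [0.3, 0.3, -1.2]
width: 29.5
finger_force: 35.0
```

>>> send_rows(steps=[[1, 0, 0, -0.04, 0, 0, 0], [1, 0, 0, 0, 0, 0, 0]])

```text
clock: 7.1
tcp_pos: [417.7, 286.5, 158.5]
eef_rot: [3.141, -0.001, 1.333]
force: [0.1, 0.1, -2.1]
width: 29.6
finger_force: 35.0
```

>>> send_rows(steps=[[1, 0, 0, -0.03, 0, 0, 0], [1, 0, 0, 0, 0, 0, 0]])

```text
clock: 7.3
tcp_pos: [417.5, 286.5, 157.2]
eef_rot: [3.141, -0.0, 1.333]
force: [-0.1, -0.1, -1.5]
width: 29.6
finger_force: 35.0
```

>>> send_rows(steps=[[1, -0.03, 0, -0.1, 0, 0, 0], [1, 0, 0, 0, 0, 0, 0]])

```text
clock: 7.5
tcp_pos: [416.2, 286.3, 153.7]
eef_rot: [-3.141, 0.001, 1.333]
force: [0.5, 1.0, -1.9]
width: 29.5
finger_force: 35.0
```

>>> send_rows(steps=[[1, 0, 0, -0.03, 0, 0, 0], [1, 0, 0, 0, 0, 0, 0]])

```text
clock: 7.7
tcp_pos: [416.5, 286.4, 153.1]
eef_rot: [-3.141, 0.0, 1.333]
force: [1.1, 0.4, -1.5]
width: 29.8
finger_force: 35.0
```

>>> send_rows(steps=[[1, 0, 0, -0.03, 0, 0, 0], [1, 0, 0, 0, 0, 0, 0]])

```text
clock: 7.9
tcp_pos: [416.7, 286.4, 152.6]
eef_rot: [3.141, -0.0, 1.333]
force: [-0.6, 0.4, 0.5]
width: 29.9
finger_force: 35.0
```

>>> send_rows(steps=[[1, 0.323, -0.081, 0.01, 0, 0, 0], [1, 0.323, -0.081, 0, 0, 0, 0], [1, 0.323, -0.081, 0, 0, 0, 0], [1, 0.323, -0.081, 0, 0, 0, 0], [1, 0.323, -0.081, 0, 0, 0, 0], [1, 0.323, -0.081, 0, 0, 0, 0], [1, 0.323, -0.081, 0, 0, 0, 0], [1, 0.323, -0.081, 0, 0, 0, 0], [1, 0.323, -0.081, 0, 0, 0, 0]])

```text
clock: 8.8
tcp_pos: [504.6, 264.3, 152.6]
eef_rot: [-3.142, -0.0, 1.333]
force: [-2.1, 0.1, 0.1]
width: 29.4
finger_force: 35.0
```

>>> send_rows(steps=[[1, 0.323, -0.081, 0, 0, 0, 0], [1, 0.323, -0.081, 0, 0, 0, 0], [1, 0.323, -0.081, 0, 0, 0, 0], [1, 0.323, -0.081, 0, 0, 0, 0]])

```text
clock: 9.2
tcp_pos: [543.3, 254.6, 152.6]
eef_rot: [-3.142, 0.0, 1.333]
force: [-1.8, 0.0, 0.1]
width: 29.9
finger_force: 35.0
```

Run:
```python
from h import *
for n in("top","side"):
    c=cam(n); P=pts(c); hsv=cv2.cvtColor(c["image"],cv2.COLOR_BGR2HSV); H,S,V=[hsv[...,k].astype(int) for k in range(3)]
    m=((H>95)&(H<130)&(S>110)).astype(np.uint8)
    k,l,st,_=cv2.connectedComponentsWithStats(m)
    for i in range(1,k):
        q=P[l==i]; mm=q.mean(0)-[497.1,266.2,0]
        x=mm[0]*.970-mm[1]*.243; y=mm[0]*.243+mm[1]*.970
        if st[i,4]>12 and abs(x)<190 and abs(y)<110: print(n,st[i],np.round([x,y,mm[2]],1))
    if n=="side": cv2.imwrite("pics/s3.png",cv2.resize(c["image"][210:380,100:340],None,fx=3,fy=3))
```

```text
top [188 199   7  14  39] [ 90.9 -35.3  48.3]
```

View pics/s3.png

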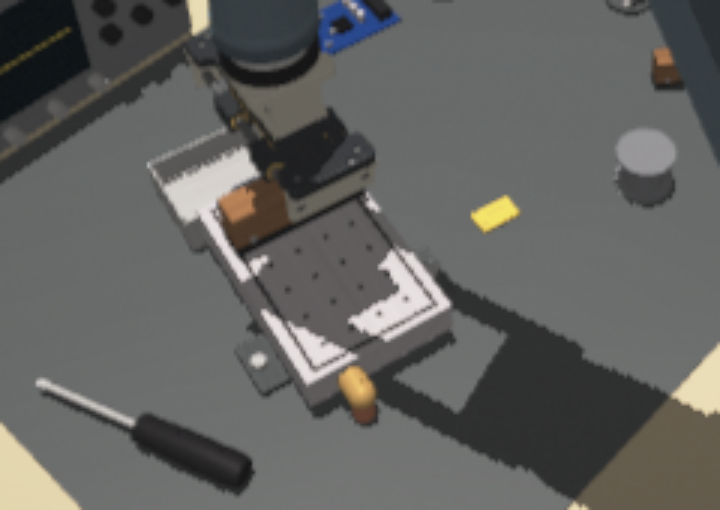

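The side view shows nothing left behind the scraper (at (255,210)), so I'll push on past the edge.

>>> send_rows(steps=[[1, 0.323, -0.081, 0, 0, 0, 0], [1, 0.323, -0.081, 0, 0, 0, 0], [1, 0.323, -0.081, 0, 0, 0, 0], [1, 0.323, -0.081, 0.01, 0, 0, 0], [1, 0.323, -0.081, 0.02, 0, 0, 0], [1, 0.323, -0.081, 0.02, 0, 0, 0], [1, 0.2, -0.05, 0, 0, 0, 0], [1, 0, 0, 0, 0, 0, 0], [1, 0, 0, 0, 0, 0, 0], [1, 0, 0, 0, 0, 0, 0]])

```text
clock: 10.3
tcp_pos: [606.2, 238.9, 154.0]
eef_rot: [-3.141, 0.0, 1.333]
force: [-0.8, -0.7, -1.7]
width: 29.6
finger_force: 35.0
```

>>> send_rows(steps=[[1, 0, 0, 0.6, 0, 0, 0], [1, -0.5, 0.12, 0.8, 0, 0, 0], [1, -1, 0.25, 0.5, 0, 0, 0], [1, -1, 0.25, 0.3, 0, 0, 0], [1, -1, 0.25, 0, 0, 0, 0], [1, -1, 0.25, 0, 0, 0, 0], [1, 0, 0, 0, 0, 0, 0]])

```text
clock: 11.0
tcp_pos: [467.2, 273.3, 220.3]
eef_rot: [-3.139, 0.001, 1.336]
force: [-0.1, 1.2, -1.1]
width: 30.0
finger_force: 35.0
```

Run:
```python
from h import *
for n in("top","side"):
    c=cam(n); P=pts(c); hsv=cv2.cvtColor(c["image"],cv2.COLOR_BGR2HSV); H,S,V=[hsv[...,k].astype(int) for k in range(3)]
    m=((H>95)&(H<130)&(S>90)).astype(np.uint8)
    k,l,st,_=cv2.connectedComponentsWithStats(m)
    for i in range(1,k):
        q=P[l==i]; mm=q.mean(0)-[497.1,266.2,0]
        x=mm[0]*.970-mm[1]*.243; y=mm[0]*.243+mm[1]*.970
        if st[i,4]>12 and abs(x)<190 and abs(y)<110: print(n,st[i],np.round([x,y,mm[2]],1))
    if n=="top": a=cv2.resize(c["image"][150:290,130:410],None,fx=2.8,fy=2.8,interpolation=2)
    else: cv2.imwrite("pics/s4.png",np.hstack([a[:,:380],cv2.resize(c["image"][210:340,120:260],(420,392))]))
```

```text
(no output)
```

View pics/s4.png

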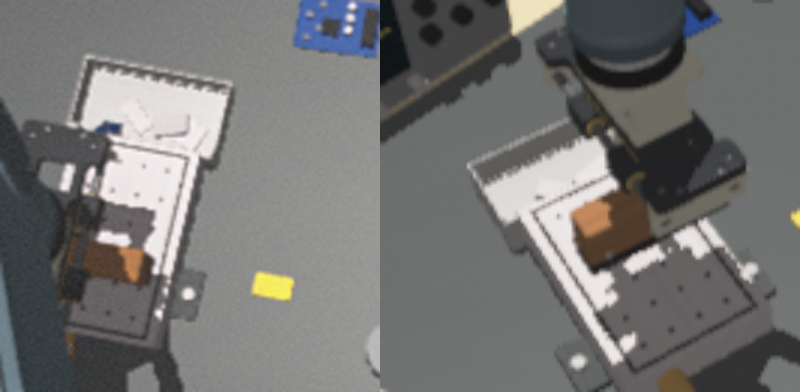

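The top crop shows three offcuts flipped white side up in the tray, at (137,118), (172,125) and (198,135). One blue one, at (108,127), is near the edge. I'll move aside with the scraper still held to see it clearly.

>>> send_rows(steps=[[1, 0.19, -0.937, 0, 0, 0, 0], [1, 0.19, -0.937, 0, 0, 0, 0], [1, 0.19, -0.937, 0, 0, 0, 0], [1, 0.19, -0.937, 0, 0, 0, 0], [1, 0.19, -0.937, 0, 0, 0, 0], [1, 0.19, -0.937, 0, 0, 0, 0], [1, 0.19, -0.937, 0, 0, 0, 0], [1, 0.19, -0.937, 0, 0, 0, 0], [1, 0.19, -0.937, 0, 0, 0, 0], [1, 0, 0, 0, 0, 0, 0], [1, 0, 0, 0, 0, 0, 0]])

```text
clock: 12.2
tcp_pos: [523.7, 18.3, 220.0]
eef_rot: [3.141, -0.0, 1.33]
force: [-0.3, -0.8, -1.6]
width: 29.9
finger_force: 35.0
```

Run:
```python
from h import *
out=[]
for n,(a,b,cc,d) in(("top",(165,215,145,225)),("side",(235,300,140,240))):
    c=cam(n); P=pts(c); hsv=cv2.cvtColor(c["image"],cv2.COLOR_BGR2HSV); H,S,V=[hsv[...,k].astype(int) for k in range(3)]
    m=((H>95)&(H<130)&(S>80)).astype(np.uint8)
    k,l,st,_=cv2.connectedComponentsWithStats(m)
    D=P-np.array([497.1,266.2,0]); X=D[...,0]*.970-D[...,1]*.243; Y=D[...,0]*.243+D[...,1]*.970; Z=P[...,2]
    for i in range(1,k):
        if st[i,4]>5 and abs(X[l==i].mean())<190 and abs(Y[l==i].mean())<110: print(n,st[i],X[l==i].mean(),Y[l==i].mean(),np.percentile(Z[l==i],[5,50,95]))
    # heightmap stats across tray
    m=(X>104)&(X<172)&(abs(Y)<70)
    for y0 in range(-70,70,20):
        print(n,y0,[ (int(np.median(Z[(X>x0)&(X<=x0+12)&(Y>y0)&(Y<=y0+20)])) if ((X>x0)&(X<=x0+12)&(Y>y0)&(Y<=y0+20)).sum()>3 else None) for x0 in range(80,176,12)])
    out.append(cv2.resize(c["image"][a:b,cc:d],(400,int(400*(b-a)/(d-cc))),interpolation=2))
h=max(o.shape[0] for o in out)
cv2.imwrite("pics/t5.png",np.hstack([cv2.copyMakeBorder(o,0,h-o.shape[0],0,0,0) for o in out]))
print(get_state()["tcp_pos"])
```

```text
top [169 194   3   3   7] 111.7739295539043 36.057376940302454 [14.70603029 24.85473271 27.03136673]
top -70 [44, 43, None, None, None, None, None, None]
top -50 [44, 44, 7, 9, 9, 5, 4, 5]
top -30 [45, 44, 5, 11, 11, 5, 5, 3]
top -10 [45, 43, 5, 8, 7, 4, 4, 3]
top 10 [44, 44, 4, 8, 9, 5, 4, 4]
top 30 [44, 44, 24, 6, 4, 4, 5, 5]
top 50 [45, 41, 5, 4, 4, 4, 4, 3]
side -70 [44, 44, None, None, 5, 5, 3, 4]
side -50 [44, 44, None, None, 11, 6, 4, 5]
side -30 [44, 44, None, None, 12, 7, 5, 4]
side -10 [44, 44, None, None, 9, 4, 4, 5]
side 10 [45, 45, None, None, 9, 7, 4, 5]
side 30 [44, 45, None, None, 6, 5, 4, 5]
side 50 [43, 40, None, None, 4, 3, 3, 4]
[523.10008987  19.62697647 220.01242371]
```

View pics/t5.png

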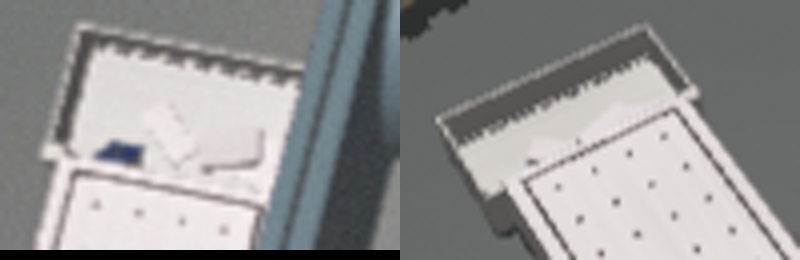

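The plate is empty and all four offcuts are in the tray. The blue one leans on the plate's side at about z 25 mm, x 110, below the 36 mm limit. I'm setting the scraper down on the bench.

>>> send_rows(steps=[[1, 0, 0, -0.7, 0, 0, 0], [1, 0, 0, -0.8, 0, 0, 0], [1, 0, 0, -0.8, 0, 0, 0], [1, 0, 0, -0.8, 0, 0, 0], [1, 0, 0, -0.5, 0, 0, 0], [1, 0, 0, -0.08, 0, 0, 0], [1, 0, 0, 0, 0, 0, 0], [1, 0, 0, 0, 0, 0, 0]])

```text
clock: 13.1
tcp_pos: [523.7, 19.7, 110.7]
eef_rot: [3.14, -0.0, 1.334]
force: [-0.1, 0.1, -2.1]
width: 29.8
finger_force: 35.0
```

>>> send_rows(steps=[[1, 0, 0, -0.03, 0, 0, 0], [1, 0, 0, 0, 0, 0, 0], [1, 0, 0, 0, 0, 0, 0]])

```text
clock: 13.4
tcp_pos: [523.2, 19.3, 109.4]
eef_rot: [3.141, -0.0, 1.333]
force: [-0.0, 0.2, -1.9]
width: 29.9
finger_force: 35.0
```

>>> send_rows(steps=[[1, 0, 0, -0.05, 0, 0, 0], [1, 0, 0, 0, 0, 0, 0], [1, 0, 0, 0, 0, 0, 0]])

```text
clock: 13.7
tcp_pos: [523.3, 19.2, 107.6]
eef_rot: [3.141, -0.0, 1.333]
force: [-0.4, -0.0, 0.1]
width: 29.6
finger_force: 35.0
```

>>> send_rows(steps=[[1, 0, 0, -0.02, 0, 0, 0], [1, 0, 0, 0, 0, 0, 0]])

```text
clock: 13.9
tcp_pos: [523.3, 19.3, 107.6]
eef_rot: [3.141, -0.0, 1.333]
force: [-1.2, 0.1, 6.5]
width: 29.3
finger_force: 35.0
```

>>> send_rows(steps=[[-1, 0, 0, 0.02, 0, 0, 0], [-1, 0, 0, 0, 0, 0, 0], [-1, 0, 0, 0, 0, 0, 0], [-1, 0, 0, 0, 0, 0, 0], [-1, 0, 0, 0, 0, 0, 0], [-1, 0, 0, 0, 0, 0, 0], [-1, 0, 0, 0.5, 0, 0, 0], [-1, 0, 0, 1, 0, 0, 0], [-1, 0, 0, 1, 0, 0, 0], [-1, 0, 0, 1, 0, 0, 0], [-1, 0, 0, 1, 0, 0, 0], [-1, 0, 0, 1, 0, 0, 0], [-1, 0, 0, 1, 0, 0, 0], [-1, 0, 0, 1, 0, 0, 0], [-1, 0, 0, 1, 0, 0, 0]])

```text
clock: 15.4
tcp_pos: [522.7, 19.4, 363.6]
eef_rot: [-3.142, 0.0, 1.333]
force: [-0.4, -0.1, -0.3]
width: 92.9
finger_force: 0.0
```

Run:
```python
from h import *
c=cam("top"); P=pts(c); im=c["image"]; Z=P[...,2]
hsv=cv2.cvtColor(im,cv2.COLOR_BGR2HSV)
print(get_state()["tcp_pos"],get_state()["width"])
I=np.arange(560)[None];J=np.arange(420)[:,None]
b=(hsv[...,0]<18)&(hsv[...,1]>110)&(Z>42)&(Z<58)&(I<290)&(I>220)
print("scraper",cv2.minAreaRect(P[b][:,:2].astype(np.float32)) if b.sum()>50 else b.sum(),np.median(Z[b]))
M=np.linalg.inv(c["camera_from_world"])
c0=dict(np.load("top0.npz"))
for nm,cc in(("now",c),("start",c0)):
    PP=pts(cc);Z=PP[...,2]
    near=np.hypot(PP[...,0]-508,PP[...,1]+249)<80
    q=PP[near&(Z>130)&(Z<152)][:,:2].astype(np.float32); print(nm,"rim",len(q),cv2.minEnclosingCircle(q),cv2.fitEllipse(cv2.convexHull(q)))
    q=PP[near&(Z>180)&(Z<202)]; print("handle",len(q),cv2.minEnclosingCircle(q[:,:2].astype(np.float32)),q[:,2].max(), np.median(q[:,2]))
    q=PP[near&(Z>150)&(Z<162)&(np.hypot(PP[...,0]-508,PP[...,1]+249)<25)]; print("hub",len(q),q.mean(0) if len(q) else 0)
# side view
s=cam("side");PP=pts(s);Z=PP[...,2];near=np.hypot(PP[...,0]-508,PP[...,1]+249)<85
q=PP[near&(Z>188)&(Z<202)]; print("side handle top",len(q),q.mean(0) if len(q) else 0)
q=PP[near&(Z>130)&(Z<150)][:,:2].astype(np.float32); print("side rim",cv2.minEnclosingCircle(q) if len(q) else 0)
```

```text
[524.30406805  19.17942849 368.97100064] 92.9916513486021
scraper 47 49.56696041045711
now rim 842 ((507.87664794921875, -249.46412658691406), 61.79123306274414) ((507.6702575683594, -249.53024291992188), (121.77668762207031, 122.28804016113281), 68.74226379394531)
handle 70 ((472.5425109863281, -288.5823059082031), 10.761137962341309) 199.78572098526467 192.66011644650115
hub 36 [ 506.61793727 -249.3087702   154.12951719]
start rim 842 ((508.10528564453125, -249.93426513671875), 61.765960693359375) ((507.8000183105469, -249.68017578125), (121.59024047851562, 122.6361083984375), 106.64469909667969)
handle 69 ((472.533935546875, -288.8415832519531), 10.967808723449707) 197.06777373837076 192.72469806323477
hub 34 [ 507.20502836 -250.50799247  153.4976001 ]
side handle top 31 [ 473.67442983 -285.95765285  192.89118357]
side rim ((507.8759765625, -246.68003845214844), 62.25529098510742)
```

>>> send_rows(steps=[[-1, -0.155, -0.93, 0, 0, 0, 0], [-1, -0.155, -0.93, 0, 0, 0, 0], [-1, -0.155, -0.93, 0, 0, 0, 0], [-1, -0.155, -0.93, 0, 0, 0, 0], [-1, -0.155, -0.93, 0, 0, 0, 0], [-1, -0.155, -0.93, 0, 0, 0, 0], [-1, -0.155, -0.93, -0.3, 0, 0, 0], [-1, -0.155, -0.93, -0.4, 0, 0, 0], [-1, -0.155, -0.93, -0.4, 0, 0, 0], [-1, -0.155, -0.93, -0.4, 0, 0, 0], [-1, -0.155, -0.93, -0.4, 0, 0, 0], [-1, 0, 0, 0, 0, 0, 0], [-1, 0, 0, 0, 0, 0, 0], [-1, 0, 0, 0, 0, 0, 0]], newtons=40)

```text
clock: 16.9
tcp_pos: [472.0, -286.7, 305.3]
eef_rot: [-3.141, -0.001, 1.333]
force: [0.2, -0.3, -1.0]
width: 93.0
finger_force: 0.0
```

Run:
```python
from h import *
s=get_state(); print(s["tcp_pos"],s["qpos"])
c=cam("wrist");P=pts(c);Z=P[...,2]
near=np.hypot(P[...,0]-508,P[...,1]+249)<85
q=P[near&(Z>186)&(Z<200)]; print(len(q),q.mean(0) if len(q) else 0)
c=cam("top");P=pts(c);Z=P[...,2]
b=(P[...,0]>440)&(P[...,0]<600)&(P[...,1]>-60)&(P[...,1]<100)&(Z>42)&(Z<58)
print("scraper",b.sum(),cv2.minAreaRect(P[b][:,:2].astype(np.float32)) if b.sum()>50 else 0)
```

```text
[ 471.95846212 -286.6972052   305.31600173] [-7.48143032e-01  2.61032796e-01  1.52537127e+00  4.62206568e-04
  1.35561031e+00 -5.10706892e-01]
822 [ 476.02629986 -287.03239162  194.03313882]
scraper 464 ((521.3444213867188, 18.193206787109375), (119.98707580566406, 30.594409942626953), 76.3812255859375)
```

The scraper stands where intended (120x30 mm, top at about 50 mm). I'm lowering onto the handle and gripping it.

>>> send_rows(steps=[[-1, 0.05, -0.02, -0.5, 0, 0, 0], [-1, 0, 0, -0.6, 0, 0, 0], [-1, 0, 0, -0.6, 0, 0, 0], [-1, 0, 0, -0.37, 0, 0, 0], [1, 0, 0, 0, 0, 0, 0], [1, 0, 0, 0, 0, 0, 0], [1, 0, 0, 0, 0, 0, 0], [1, 0, 0, 0, 0, 0, 0], [1, 0, 0, 0, 0, 0, 0], [1, 0, 0, 0, 0, 0, 0], [1, 0, 0, 0, 0, 0, 0], [1, 0, 0, 0, 0, 0, 0], [1, 0, 0, 0, 0, 0, 0], [1, 0, 0, 0, 0, 0, 0], [1, 0, 0, 0, 0, 0, 0], [1, 0, 0, 0, 0, 0, 0]])

```text
clock: 18.6
tcp_pos: [473.9, -288.3, 243.3]
eef_rot: [3.14, 0.0, 1.333]
force: [4.0, -2.1, -2.1]
width: 21.4
finger_force: 40.0
```

```bash
cat > arc.py <<'E'
# arc.py cx cy x y deg_total n : rows of a circle about (cx,cy) from (x,y)
import sys,numpy as np
cx,cy,x,y,d,n=map(float,sys.argv[1:7]); n=int(n)
a=np.arctan2(y-cy,x-cx)+np.radians(d)*np.arange(n+1)/n
r=52.0; px=cx+r*np.cos(a); py=cy+r*np.sin(a); px[0]=x; py[0]=y
print([[1,round(u/30,3),round(v/30,3),0,0,0,0] for u,v in zip(np.diff(px),np.diff(py))])
print("a0",np.degrees(a[0]),"end",px[-1],py[-1],np.degrees(a[-1]))
E
python3 arc.py 507.8 -249 473.3 -287.5 -180 20
```

```text
[[1, np.float64(-0.194), np.float64(0.189), 0, 0, 0, 0], [1, np.float64(-0.155), np.float64(0.224), 0, 0, 0, 0], [1, np.float64(-0.118), np.float64(0.245), 0, 0, 0, 0], [1, np.float64(-0.078), np.float64(0.261), 0, 0, 0, 0], [1, np.float64(-0.036), np.float64(0.27), 0, 0, 0, 0], [1, np.float64(0.006), np.float64(0.272), 0, 0, 0, 0], [1, np.float64(0.049), np.float64(0.268), 0, 0, 0, 0], [1, np.float64(0.09), np.float64(0.257), 0, 0, 0, 0], [1, np.float64(0.129), np.float64(0.239), 0, 0, 0, 0], [1, np.float64(0.165), np.float64(0.216), 0, 0, 0, 0], [1, np.float64(0.197), np.float64(0.188), 0, 0, 0, 0], [1, np.float64(0.224), np.float64(0.155), 0, 0, 0, 0], [1, np.float64(0.245), np.float64(0.118), 0, 0, 0, 0], [1, np.float64(0.261), np.float64(0.078), 0, 0, 0, 0], [1, np.float64(0.27), np.float64(0.036), 0, 0, 0, 0], [1, np.float64(0.272), np.float64(-0.006), 0, 0, 0, 0], [1, np.float64(0.268), np.float64(-0.049), 0, 0, 0, 0], [1, np.float64(0.257), np.float64(-0.09), 0, 0, 0, 0], [1, np.float64(0.239), np.float64(-0.129), 0, 0, 0, 0], [1, np.float64(0.216), np.float64(-0.165), 0, 0, 0, 0]]
a0 -131.86364163166743 end 542.5027252443176 -210.2737703795296 -311.8636416316674
```

The handle is gripped at width 21.4 mm. Valve +x points towards world −x (gauge on the +y side), so the wheel stands about 1.13 turns open and about 408° of clockwise travel is left. I'm taking the first half turn.

>>> send_rows(steps=[[1, -0.194, 0.189, 0, 0, 0, 0], [1, -0.155, 0.224, 0, 0, 0, 0], [1, -0.118, 0.245, 0, 0, 0, 0], [1, -0.078, 0.261, 0, 0, 0, 0], [1, -0.036, 0.27, 0, 0, 0, 0], [1, 0.006, 0.272, 0, 0, 0, 0], [1, 0.049, 0.268, 0, 0, 0, 0], [1, 0.09, 0.257, 0, 0, 0, 0], [1, 0.129, 0.239, 0, 0, 0, 0], [1, 0.165, 0.216, 0, 0, 0, 0]])

```text
clock: 19.6
tcp_pos: [469.3, -216.6, 243.3]
eef_rot: [3.14, 0.004, 1.333]
force: [2.8, -8.4, -6.0]
width: 21.7
finger_force: 40.0
```

>>> send_rows(steps=[[1, 0.197, 0.188, 0, 0, 0, 0], [1, 0.224, 0.155, 0, 0, 0, 0], [1, 0.245, 0.118, 0, 0, 0, 0], [1, 0.261, 0.078, 0, 0, 0, 0], [1, 0.27, 0.036, 0, 0, 0, 0], [1, 0.272, -0.006, 0, 0, 0, 0], [1, 0.268, -0.049, 0, 0, 0, 0], [1, 0.257, -0.09, 0, 0, 0, 0], [1, 0.239, -0.129, 0, 0, 0, 0], [1, 0.216, -0.165, 0, 0, 0, 0]])

```text
clock: 20.6
tcp_pos: [542.9, -210.4, 243.2]
eef_rot: [-3.141, -0.001, 1.333]
force: [-4.2, 3.4, 4.0]
width: 21.3
finger_force: 40.0
```

Run:
```python
from h import *
s=get_state(); print(s["tcp_pos"],s["force"],s["width"],s["qpos"])
c=cam("top");P=pts(c);Z=P[...,2]
cv2.imwrite("pics/v1.png",cv2.resize(c["image"][150:290,300:430],None,fx=4,fy=4))
```

```text
[ 542.86231713 -210.43514464  243.24362846] [-4.17035706  3.42598782  3.9955089 ] 21.334872860180802 [-5.61681519e-01  3.61083098e-01  1.54147988e+00  8.59715145e-04
  1.24018533e+00 -3.24267713e-01]
```

View pics/v1.png

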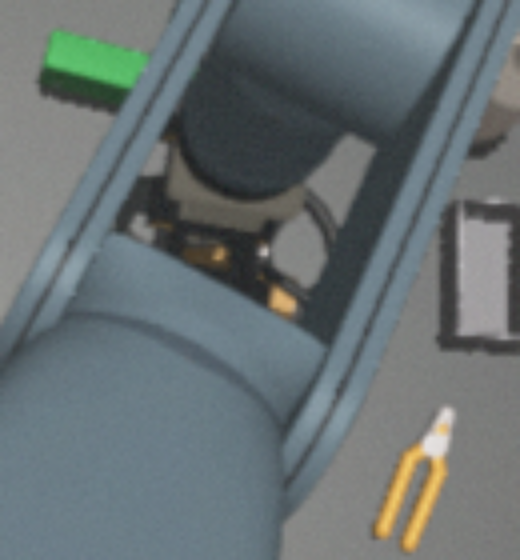

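The view is mostly hidden by the arm, but the forces of 4–8 N match the drag and the grip width is unchanged, so the wheel is following. Next half turn.

>>> send_rows(steps=[[1, 0.189, -0.197, 0, 0, 0, 0], [1, 0.155, -0.224, 0, 0, 0, 0], [1, 0.118, -0.245, 0, 0, 0, 0], [1, 0.078, -0.261, 0, 0, 0, 0], [1, 0.036, -0.27, 0, 0, 0, 0], [1, -0.006, -0.272, 0, 0, 0, 0], [1, -0.049, -0.268, 0, 0, 0, 0], [1, -0.09, -0.257, 0, 0, 0, 0], [1, -0.129, -0.239, 0, 0, 0, 0], [1, -0.165, -0.216, 0, 0, 0, 0]])

```text
clock: 21.65
tcp_pos: [554.8, -274.9, 243.2]
eef_rot: [3.128, -0.022, 1.334]
force: [37.1, 34.2, -6.7]
width: 21.3
finger_force: 40.0
```

>>> send_rows(steps=[[1, -0.197, -0.188, 0, 0, 0, 0], [1, -0.224, -0.155, 0, 0, 0, 0], [1, -0.245, -0.118, 0, 0, 0, 0], [1, -0.261, -0.078, 0, 0, 0, 0], [1, -0.27, -0.036, 0, 0, 0, 0]])

```text
clock: 22.15
tcp_pos: [509.7, -302.3, 243.1]
eef_rot: [-3.141, 0.0, 1.332]
force: [-0.0, -0.4, -0.6]
width: 0.6
finger_force: 0.0
```

>>> send_rows(steps=[[1, -0.272, 0.006, 0, 0, 0, 0], [1, -0.268, 0.049, 0, 0, 0, 0], [1, -0.257, 0.09, 0, 0, 0, 0]])

```text
clock: 22.45
tcp_pos: [486.0, -297.2, 243.3]
eef_rot: [3.141, 0.0, 1.332]
force: [0.5, 0.6, 0.6]
width: 0.4
finger_force: 0.0
```

>>> send_rows(steps=[[1, -0.239, 0.129, 0, 0, 0, 0], [1, -0.216, 0.165, 0, 0, 0, 0]])

```text
clock: 22.65
tcp_pos: [472.5, -288.0, 243.3]
eef_rot: [3.142, -0.0, 1.333]
force: [0.5, -0.4, 0.3]
width: 0.3
finger_force: 0.0
```

The stop came early, at a handle angle of about −28°. The wheel had started about 0.71 turns open: the white dial on the −y side was the gauge, so I had valve +x backwards. My moves carried on past the stop and the grip slipped off. I'll rise, find the handle, and grip it again.

>>> send_rows(steps=[[-1, 0, 0, 0.7, 0, 0, 0], [-1, 0, 0, 0.8, 0, 0, 0], [-1, 0, 0, 0.6, 0, 0, 0], [-1, 0, 0, 0, 0, 0, 0], [-1, 0, 0, 0, 0, 0, 0], [-1, 0, 0, 0, 0, 0, 0]])

```text
clock: 23.25
tcp_pos: [472.7, -287.8, 304.9]
eef_rot: [-3.14, -0.001, 1.333]
force: [-0.1, -0.3, -0.5]
width: 43.7
finger_force: 0.0
```

Run:
```python
from h import *
s=get_state(); print(s["tcp_pos"],s["width"])
for n in("wrist","top","side"):
    c=cam(n);P=pts(c);Z=P[...,2]
    near=np.hypot(P[...,0]-508,P[...,1]+249)<75
    m=(near&(Z>182)&(Z<200)&(c["image"].max(2)<90)).astype(np.uint8)
    k,l,st,_=cv2.connectedComponentsWithStats(m)
    for i in range(1,k):
        if st[i,4]>12: q=P[l==i]; print(n,st[i],q.mean(0),cv2.minEnclosingCircle(q[:,:2].astype(np.float32)))
    q=P[near&(Z>132)&(Z<150)][:,:2].astype(np.float32)
    if len(q)>20: print(n,"rim",len(q),cv2.fitEllipse(cv2.convexHull(q)))
```

```text
[ 472.69700209 -287.82145946  304.89826179] 43.659881100689624
wrist [381 162  38  36 843] [ 556.11453497 -266.3423341   192.70911602] ((558.2288208007812, -268.1642761230469), 10.70487117767334)
wrist rim 9510 ((510.22332763671875, -250.04226684570312), (122.24132537841797, 122.49522399902344), 50.41554641723633)
top [368 187   8  10  40] [ 553.24930883 -265.40440331  191.03432266] ((556.8123779296875, -268.1114501953125), 11.56579303741455)
top rim 567 ((512.7285766601562, -242.6416473388672), (100.55506896972656, 123.5873794555664), 52.192222595214844)
side [321 142   8   8  44] [ 555.52914198 -262.60226746  189.97330659] ((556.5779418945312, -266.0463562011719), 11.731383323669434)
side rim 440 ((512.331787109375, -243.95286560058594), (109.6609878540039, 124.68858337402344), 36.769561767578125)
```

>>> send_rows(steps=[[-1, 0.7, 0.173, 0, 0, 0, 0], [-1, 0.7, 0.173, 0, 0, 0, 0], [-1, 0.7, 0.173, 0, 0, 0, 0], [-1, 0.7, 0.173, 0, 0, 0, 0], [-1, 0, 0, 0, 0, 0, 0], [-1, 0, 0, -0.5, 0, 0, 0], [-1, 0, 0, -0.6, 0, 0, 0], [-1, 0, 0, -0.6, 0, 0, 0], [-1, 0, 0, -0.37, 0, 0, 0], [1, 0, 0, 0, 0, 0, 0], [1, 0, 0, 0, 0, 0, 0], [1, 0, 0, 0, 0, 0, 0], [1, 0, 0, 0, 0, 0, 0], [1, 0, 0, 0, 0, 0, 0], [1, 0, 0, 0, 0, 0, 0], [1, 0, 0, 0, 0, 0, 0], [1, 0, 0, 0, 0, 0, 0], [1, 0, 0, 0, 0, 0, 0], [1, 0, 0, 0, 0, 0, 0], [1, 0, 0, 0, 0, 0, 0]], newtons=40)

```text
clock: 25.4
tcp_pos: [558.0, -267.8, 244.2]
eef_rot: [3.14, 0.0, 1.333]
force: [4.9, -0.7, -1.6]
width: 21.4
finger_force: 40.0
```

>>> send_rows(steps=[[1, 0, 0, 0, 0, 0, 0], [1, 0, 0, 0, 0, 0, 0], [1, 0, 0, 0, 0, 0, 0]])

```text
clock: 25.7
tcp_pos: [558.0, -267.8, 244.2]
eef_rot: [3.14, 0.0, 1.333]
force: [5.6, -0.8, -3.3]
width: 21.5
finger_force: 40.0
```

>>> send_rows(steps=[[1, -0.023, -0.063, 0, 0, 0, 0], [1, 0, 0, 0, 0, 0, 0]])

```text
clock: 25.9
tcp_pos: [557.8, -268.3, 244.2]
eef_rot: [3.139, -0.003, 1.333]
force: [7.8, 3.3, -1.4]
width: 21.5
finger_force: 40.0
```

>>> send_rows(steps=[[1, -0.023, -0.063, 0, 0, 0, 0], [1, 0, 0, 0, 0, 0, 0]])

```text
clock: 26.1
tcp_pos: [557.7, -268.7, 244.2]
eef_rot: [3.139, -0.006, 1.333]
force: [10.0, 9.2, -0.5]
width: 21.0
finger_force: 40.0
```

>>> send_rows(steps=[[1, -0.023, -0.063, 0, 0, 0, 0], [1, 0, 0, 0, 0, 0, 0], [1, 0, 0, 0, 0, 0, 0]])

```text
clock: 26.4
tcp_pos: [557.6, -269.0, 244.2]
eef_rot: [3.139, -0.008, 1.334]
force: [10.9, 12.3, -0.3]
width: 21.6
finger_force: 40.0
```

The stop is confirmed: the tangential force rose to 15 N with under 1 mm of movement, and the handle is gripped. The stop angle is about −21° about axis (508.9,−249.4). Now two turns anticlockwise.

Run:
```python
import numpy as np
a=np.radians(-21+9*np.arange(0,41)); p=np.c_[508.9+52.2*np.cos(a),-249.4+52.2*np.sin(a)]
q=p.copy(); q[0]=(554.7,-272.7)
f=lambda d:print([[1]+[float(v) for v in r]+[0,0,0,0] for r in (d/30).round(3)])
f(np.diff(q[:21],axis=0)); f(np.diff(p[20:41],axis=0)); f(np.diff(p[:21],axis=0)[:1]); print(p[0])
```

```text
[[1, 0.175, 0.415, 0, 0, 0, 0], [1, 0.036, 0.271, 0, 0, 0, 0], [1, -0.007, 0.273, 0, 0, 0, 0], [1, -0.05, 0.268, 0, 0, 0, 0], [1, -0.091, 0.257, 0, 0, 0, 0], [1, -0.13, 0.24, 0, 0, 0, 0], [1, -0.166, 0.217, 0, 0, 0, 0], [1, -0.198, 0.188, 0, 0, 0, 0], [1, -0.225, 0.155, 0, 0, 0, 0], [1, -0.246, 0.118, 0, 0, 0, 0], [1, -0.262, 0.078, 0, 0, 0, 0], [1, -0.271, 0.036, 0, 0, 0, 0], [1, -0.273, -0.007, 0, 0, 0, 0], [1, -0.268, -0.05, 0, 0, 0, 0], [1, -0.257, -0.091, 0, 0, 0, 0], [1, -0.24, -0.13, 0, 0, 0, 0], [1, -0.217, -0.166, 0, 0, 0, 0], [1, -0.188, -0.198, 0, 0, 0, 0], [1, -0.155, -0.225, 0, 0, 0, 0], [1, -0.118, -0.246, 0, 0, 0, 0]]
[[1, -0.078, -0.262, 0, 0, 0, 0], [1, -0.036, -0.271, 0, 0, 0, 0], [1, 0.007, -0.273, 0, 0, 0, 0], [1, 0.05, -0.268, 0, 0, 0, 0], [1, 0.091, -0.257, 0, 0, 0, 0], [1, 0.13, -0.24, 0, 0, 0, 0], [1, 0.166, -0.217, 0, 0, 0, 0], [1, 0.198, -0.188, 0, 0, 0, 0], [1, 0.225, -0.155, 0, 0, 0, 0], [1, 0.246, -0.118, 0, 0, 0, 0], [1, 0.262, -0.078, 0, 0, 0, 0], [1, 0.271, -0.036, 0, 0, 0, 0], [1, 0.273, 0.007, 0, 0, 0, 0], [1, 0.268, 0.05, 0, 0, 0, 0], [1, 0.257, 0.091, 0, 0, 0, 0], [1, 0.24, 0.13, 0, 0, 0, 0], [1, 0.217, 0.166, 0, 0, 0, 0], [1, 0.188, 0.198, 0, 0, 0, 0], [1, 0.155, 0.225, 0, 0, 0, 0], [1, 0.118, 0.246, 0, 0, 0, 0]]
[[1, 0.078, 0.262, 0, 0, 0, 0]]
[ 557.63289826 -268.10680697]
```

>>> send_rows(steps=[[1, 0.175, 0.415, 0, 0, 0, 0], [1, 0.036, 0.271, 0, 0, 0, 0], [1, -0.007, 0.273, 0, 0, 0, 0], [1, -0.05, 0.268, 0, 0, 0, 0], [1, -0.091, 0.257, 0, 0, 0, 0], [1, -0.13, 0.24, 0, 0, 0, 0], [1, -0.166, 0.217, 0, 0, 0, 0], [1, -0.198, 0.188, 0, 0, 0, 0], [1, -0.225, 0.155, 0, 0, 0, 0], [1, -0.246, 0.118, 0, 0, 0, 0]])

```text
clock: 27.4
tcp_pos: [527.9, -200.9, 244.2]
eef_rot: [3.141, -0.0, 1.333]
force: [3.0, -3.3, -3.2]
width: 21.7
finger_force: 40.0
```

>>> send_rows(steps=[[1, -0.262, 0.078, 0, 0, 0, 0], [1, -0.271, 0.036, 0, 0, 0, 0], [1, -0.273, -0.007, 0, 0, 0, 0], [1, -0.268, -0.05, 0, 0, 0, 0], [1, -0.257, -0.091, 0, 0, 0, 0], [1, -0.24, -0.13, 0, 0, 0, 0], [1, -0.217, -0.166, 0, 0, 0, 0], [1, -0.188, -0.198, 0, 0, 0, 0], [1, -0.155, -0.225, 0, 0, 0, 0], [1, -0.118, -0.246, 0, 0, 0, 0]])

```text
clock: 28.4
tcp_pos: [460.8, -230.7, 244.2]
eef_rot: [3.14, -0.002, 1.332]
force: [9.5, 1.3, -4.9]
width: 21.7
finger_force: 40.0
```

>>> send_rows(steps=[[1, -0.078, -0.262, 0, 0, 0, 0], [1, -0.036, -0.271, 0, 0, 0, 0], [1, 0.007, -0.273, 0, 0, 0, 0], [1, 0.05, -0.268, 0, 0, 0, 0], [1, 0.091, -0.257, 0, 0, 0, 0], [1, 0.13, -0.24, 0, 0, 0, 0], [1, 0.166, -0.217, 0, 0, 0, 0], [1, 0.198, -0.188, 0, 0, 0, 0], [1, 0.225, -0.155, 0, 0, 0, 0], [1, 0.246, -0.118, 0, 0, 0, 0], [1, 0.262, -0.078, 0, 0, 0, 0], [1, 0.271, -0.036, 0, 0, 0, 0], [1, 0.273, 0.007, 0, 0, 0, 0], [1, 0.268, 0.05, 0, 0, 0, 0], [1, 0.257, 0.091, 0, 0, 0, 0], [1, 0.24, 0.13, 0, 0, 0, 0], [1, 0.217, 0.166, 0, 0, 0, 0], [1, 0.188, 0.198, 0, 0, 0, 0], [1, 0.155, 0.225, 0, 0, 0, 0], [1, 0.118, 0.246, 0, 0, 0, 0]])

```text
clock: 30.4
tcp_pos: [557.7, -269.5, 244.2]
eef_rot: [-3.141, 0.002, 1.332]
force: [-4.7, -2.3, 2.3]
width: 21.7
finger_force: 40.0
```

>>> send_rows(steps=[[1, 0.078, 0.262, 0, 0, 0, 0], [1, 0.036, 0.271, 0, 0, 0, 0], [1, -0.007, 0.273, 0, 0, 0, 0], [1, -0.05, 0.268, 0, 0, 0, 0], [1, -0.091, 0.257, 0, 0, 0, 0], [1, -0.13, 0.24, 0, 0, 0, 0], [1, -0.166, 0.217, 0, 0, 0, 0], [1, -0.198, 0.188, 0, 0, 0, 0], [1, -0.225, 0.155, 0, 0, 0, 0], [1, -0.246, 0.118, 0, 0, 0, 0]])

```text
clock: 31.4
tcp_pos: [528.6, -201.0, 244.2]
eef_rot: [3.139, 0.0, 1.333]
force: [3.1, -6.0, -2.6]
width: 21.3
finger_force: 40.0
```

>>> send_rows(steps=[[1, -0.262, 0.078, 0, 0, 0, 0], [1, -0.271, 0.036, 0, 0, 0, 0], [1, -0.273, -0.007, 0, 0, 0, 0], [1, -0.268, -0.05, 0, 0, 0, 0], [1, -0.257, -0.091, 0, 0, 0, 0], [1, -0.24, -0.13, 0, 0, 0, 0], [1, -0.217, -0.166, 0, 0, 0, 0], [1, -0.188, -0.198, 0, 0, 0, 0], [1, -0.155, -0.225, 0, 0, 0, 0], [1, -0.118, -0.246, 0, 0, 0, 0]])

```text
clock: 32.4
tcp_pos: [461.5, -229.4, 244.1]
eef_rot: [3.139, -0.004, 1.333]
force: [5.7, 2.9, -1.4]
width: 21.6
finger_force: 40.0
```

>>> send_rows(steps=[[1, -0.078, -0.262, 0, 0, 0, 0], [1, -0.036, -0.271, 0, 0, 0, 0], [1, 0.007, -0.273, 0, 0, 0, 0], [1, 0.05, -0.268, 0, 0, 0, 0], [1, 0.091, -0.257, 0, 0, 0, 0], [1, 0.13, -0.24, 0, 0, 0, 0], [1, 0.166, -0.217, 0, 0, 0, 0], [1, 0.198, -0.188, 0, 0, 0, 0], [1, 0.225, -0.155, 0, 0, 0, 0], [1, 0.246, -0.118, 0, 0, 0, 0], [1, 0.262, -0.078, 0, 0, 0, 0], [1, 0.271, -0.036, 0, 0, 0, 0], [1, 0.273, 0.007, 0, 0, 0, 0], [1, 0.268, 0.05, 0, 0, 0, 0], [1, 0.257, 0.091, 0, 0, 0, 0], [1, 0.24, 0.13, 0, 0, 0, 0], [1, 0.217, 0.166, 0, 0, 0, 0], [1, 0.188, 0.198, 0, 0, 0, 0], [1, 0.155, 0.225, 0, 0, 0, 0], [1, 0.118, 0.246, 0, 0, 0, 0]])

```text
clock: 34.4
tcp_pos: [557.5, -270.0, 244.2]
eef_rot: [-3.14, 0.003, 1.332]
force: [-4.5, -3.4, 3.1]
width: 21.5
finger_force: 40.0
```

>>> send_rows(steps=[[1, 0, 0, 0, 0, 0, 0], [1, 0, 0, 0, 0, 0, 0], [1, 0, 0, 0, 0, 0, 0], [1, 0, 0, 0, 0, 0, 0]])

```text
clock: 34.8
tcp_pos: [557.9, -268.8, 244.1]
eef_rot: [-3.141, -0.0, 1.333]
force: [-1.7, 1.3, 2.7]
width: 21.4
finger_force: 40.0
```

Run:
```python
from h import *
s=get_state(); print(s["clock"],s["tcp_pos"],s["eef_rot"],s["force"],s["finger_force"])
for n in("top","side","wrist"):
    c=cam(n);P=pts(c);Z=P[...,2]
    near=np.hypot(P[...,0]-508.5,P[...,1]+249.2)<75
    m=(near&(Z>182)&(Z<200)&(c["image"].max(2)<90)).astype(np.uint8)
    k,l,st,_=cv2.connectedComponentsWithStats(m)
    for i in range(1,k):
        if st[i,4]>12: q=P[l==i]; print(n,st[i],q.mean(0))
    b=(P[...,0]>440)&(P[...,0]<600)&(P[...,1]>-60)&(P[...,1]<100)&(Z>42)&(Z<58)
    if b.sum()>50: print("scraper",cv2.minAreaRect(P[b][:,:2].astype(np.float32)),np.median(Z[b]))
    D=P-np.array([497.1,266.2,0]); X=D[...,0]*.970-D[...,1]*.243; Y=D[...,0]*.243+D[...,1]*.970
    t=(X>104)&(X<172)&(abs(Y)<72); 
    if t.sum()>100: print(n,"tray z pct",np.percentile(Z[t],[5,50,90,99]))
```

```text
34.8 [ 557.94354234 -268.79592163  244.10628275] [-3.14149551e+00 -3.23819416e-04  1.33256539e+00] [-1.7153544   1.33729368  2.67777173] 39.99728858470917
scraper ((521.709228515625, 18.331188201904297), (120.10652160644531, 31.075029373168945), 76.46280670166016) 49.22654764381059
top tray z pct [ 1.45525519  5.76578705 11.50614776 29.27827171]
side [318 140  14  13  78] [ 554.73623893 -262.27175741  190.95308542]
scraper ((523.5753784179688, 20.174983978271484), (119.74237060546875, 34.96199417114258), 75.77021789550781) 49.3440170248237
side tray z pct [ 2.00816345  5.48787638 10.47538466 37.79573366]
wrist [ 251  257   54   50 1746] [ 559.27743585 -265.66200715  192.48469394]
```

The TCP is back at the stop position to within 0.5 mm after two full turns, and the side view agrees on the handle. The grip reads 40 N, and the scraper and tray are in order. Handing in.

```bash
python3 -c "
from station import *
print(finish_job())"
```

```text
the job is handed in; nothing more can be done
None
```

I handed the job in at about 35 s, with no verdict shown: the four offcuts are in the tray, the scraper stands on the bench, and the valve was shut against its stop, then opened two turns with the handle held at 40 N; on the first closing pass I ran past the stop and the grip slipped, so I gripped again and re-checked the stop before opening.

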